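# Find where a cart wheel drags on its brake and press the lifted tyre home

## Task

The tyre of this cart wheel has crept up out of its rim at one place, too little to see, and that place drags on the brake block once a turn. Turn the wheel slowly by its spokes until you feel the drag rise, leave it standing still for a moment with the high place under the brake block, then press the tyre fully home there, close beside the block. Never push harder than about two kilos, keep off the brake itself, and leave the other things on the table and board as they lie.

Things in the scene. Friction and masses are not known exactly. Their poses are not given: they have to be found in the camera images.
- wheel: Cart wheel lying flat on an upright axle fixed to a board; turns without end either way, bearing drag 0.1 N m. Black rubber tyre, radius 110 mm outside, 70 inside, 45 thick, on a grey rim (inner radius 64). Hub radius 22 mm; axle nut stands 13 mm above the tyre. Five radial spokes, 14 mm wide, 72 degrees apart. Origin on the axle, level with the tyre's upper face (95 mm up). z up, x along one spoke, turning with it.
- gap (a point): Middle of the space between the wheel's x spoke and the next one anticlockwise from above: 44 mm from the axle, 36 degrees from x, half-way down the spokes, 23 mm below the tyre's upper face. Five such spaces, alike, about 40 mm across, open down to a plate 70 mm below that face. The spokes lie 12 to 34 mm below the face.
- bead (a joint): How far the lifted stretch of tyre stands above the tyre's face, in m: 0 home, about 0.003 at the start (coarse reading). Where round the tyre is not given: 35 to 325 degrees of turn from the brake at the start. Whole width of the tyre, 44 mm long at full height plus an 18 mm slope at each end. Pressed with about 10 N on its full-height part it goes straight down and stays; brake drag does not move it.
- brake: Brake block, rubber, 18 mm wide, rounded below, on a leaf spring (2 N per mm) from a steel pillar outside the wheel. Origin under the block's middle, 104 mm from the axle, 1 mm above the tyre; z up, x outwards from the axle. It covers the tyre from 97 mm outwards and is 17 mm high. It touches only the lifted stretch: then pressed with 3 to 5 N it adds about 0.15 to 0.35 N m of drag to the wheel.
- press (a point): Fixed point on the tyre's upper face, on the line from the axle to the brake block, 82 mm from the axle (15 mm inboard of the block's inner end). The tyre is open to a push from above here.
- spanner: loose steel open-ended spanner, 150 mm long, lying on the plywood board beside the wheel; origin under its middle
- nut_cup: loose open steel cup for nuts, 44 mm across, 40 mm high, standing on the board; origin under its centre
- tape_roll: loose roll of packing tape lying flat, 100 mm across, 48 mm high; origin under its centre
- carton: loose closed cardboard carton 160 x 110 x 80 mm; origin under its centre
- oil_bottle: loose white plastic bottle, 52 mm across, 130 mm high; origin under its centre
- small_wheel: loose spare castor wheel lying flat, 100 mm across, 36 mm high; origin under its centre
- hammer: loose hammer, 260 mm long, lying on the table; origin under its middle
- screwdriver: loose screwdriver, 200 mm long, lying on the table; origin under its middle

How it is judged:
On the way, in this order (a step that is already met when the one before it is completed fails the run):
1. the wheel stands still with the lifted stretch of tyre bearing on the brake block (more than 2 N) for half a second (contact force between wheel and brake above 2 N and angular speed of wheel below 0.06 rad/s), for 0.5 s.
2. the lifted stretch is pressed home (value of joint bead below 0.0009 m), for 0.2 s.
At the end, for the whole second after the job is handed in: The lifted stretch of the tyre is home (less than 0.9 mm proud), nothing bears on the brake block (less than 0.2 N), the wheel stands still and no other thing has been moved by more than 30 mm (value of joint bead below 0.0009 m and contact force between wheel and brake below 0.2 N and angular speed of wheel below 0.06 rad/s and not (distance of any of spanner, nut_cup, tape_roll, carton, oil_bottle, small_wheel, hammer, screwdriver from where it was at the start of the episode above 0.03 m)); the robot touches nothing.
It fails at once if the wheel or tyre is pushed with more than 24 N (contact force between any of the arm, the fingers and wheel above 24 N).
It fails at once if the brake block or its spring is pushed by the robot (more than 2 N) (contact force between any of the arm, the fingers and brake above 2 N).
It fails at once if another thing is moved by more than 30 mm (distance of any of spanner, nut_cup, tape_roll, carton, oil_bottle, small_wheel, hammer, screwdriver from where it was at the start of the episode above 0.03 m).
It also fails if it takes over 64 s, if anything falls off the work surface, if the arm or the gripper's body presses on something with over 40 N, if the wrist force passes 120 N, or if a joint passes its speed limit or range.

## Robot

A 6-joint arm with a two-finger parallel gripper is mounted at the origin on the work surface. World frame = base frame: x ahead of the robot, y to its left, z up, the work surface at z = 0. Lengths are in m, angles in rad, forces in N, time in s.
With the tool pointing down it reaches from about 0.25 to 0.725 m from the base axis. Payload 4 kg.
Tool frame: the origin (TCP) lies at the very end of the fingers, on their centre line; the grasp point (between the pads) lies 19 mm behind it; z points along the fingers, y is the line along which they close (so a half turn about z gives the same grasp; the last joint's range is limited). The gripper opens to 85 mm and grips with 20 to 120 N. Pads are 22 mm wide; open, the fingers measure 114 mm over their backs; the gripper's body (76 mm by 85 mm) begins 54 mm behind the grasp point. The pads swing forward as they close: fully open they stand 13 mm farther back than shut.
Start: joints at [-1.346, 0.241, 0.005, 1.335, 0, 1.571], TCP at [0.111, -0.487, 0.231] pointing down, gripper open.
Joint ranges: [-2.72, 2.72], [-1.05, 1.87], [-1.09, 1.28], [-1.99, 2.15], [-1.42, 1.44], [-3.14, 3.14]. Speed limits (rad/s): [2.79, 2.79, 3.14, 3.14, 3.14, 3.14].

## Interface

Orientations are given as a unit quaternion [x, y, z, w].
In Python, from workcell import bot, vision, workorder gives the robot as it stands.
- The arm moves only by the shell command python3 -m creep 'ROWS' [OPENING]. ROWS is JSON, a list of rows, each a list of 2 entries, a list of its own where there are three numbers: the shift along the tool's x, y, z in mm, then the turn, a rotation vector about the tool's x, y, z in rad. In form: [[[dx, dy, dz], [wx, wy, wz]], ...]. A call has 1 to 12 rows; each row shifts and turns the commanded pose from where the row before left it, along the tool's axes as they then stand; what a row does not reach is not made up. A row lasts 1/8 s, in which the tool goes at most 62.5 mm and 10.7 degrees, less where a joint would pass 70% of its speed; a pose out of reach is approached as far as the arm can. A call is refused whole if a number of a shift passes 62.5 or a number of a turn 0.188, either way. A call with a gripper value outside its range is refused whole. OPENING is the finger opening in mm, from 0 to 85.4, set as the call begins (- or left out, the last holds). The fingers move at their own pace and stop on an object; the grip force is fixed at half the most. Time passes only in rows, so rows that do not move let the fingers close. It gives the time, the measured TCP pose, the force, the opening and the grip force at its end, in the units of the state.
- bot.get_obs(): the state, without advancing time (a new reading comes with each control period).
- vision.camera(name): name is "scene" or "side" or "wrist"; returns a dict with "image" (400x640x3 uint8, blue, green, red), "z_map" (400x640 float32, m along the optical axis (not along the pixel's ray), 0 where there is no reading), "K" (3x3 intrinsics, pixels), "k1" (the pictures are not rectified: a ray, as slopes to the right and down, at radius r is drawn at 1 + k1 r^2 times it, then the intrinsics apply), "rvec" (rotation vector, rad) and "tvec" (3), from world to camera coordinates, as OpenCV has them; the wrist camera has in their place "tool_from_camera" (4x4, takes a point from camera to tool coordinates, whose origin is the TCP and whose axes are the flange's). Camera axes: x right, y down, z forward; pixel columns grow to the right and rows downward; lengths in m; the calibration is good to about 2 mm. A picture is of the moment at which its call begins: read the wrist's pose just before it.
- workorder.job_done(): hands the job in; it is judged then, once.
Trained networks look in a picture, given as the dict that the camera call returned (one of the last four; its "shot" number tells which), for a name from the list of things; names that differ only in an ending like _2 or _b are one class to them, and where a whole thing is asked for, a point or a joint stands for the part that bears it (a point fixed in the world has none). Each returns a list of dicts, best first, with "score" (0 to 1); they miss things now and then, are a little off and sometimes report something else, mostly with a low value. They report only what shows in the picture. A call takes as long as a camera call.
- vision.spot_in(picture, query): "position" ([column, row] in pixels, amid what is visible of it).
- vision.place_of(picture, query): "position" ([column, row] in pixels: a listed point, or the origin of a listed thing).
The state is a dict: "clock": time; "joint_pos": joint angles; "joint_vel": joint speeds; "tau": joint torques, N m; "eef_pos": TCP position; "tool_rot": TCP orientation; "ft_force": force on the tool from outside, world axes, zero at the start; "ft_torque": the same for the moment, N m; "grip_width": finger opening in m; "grasp_force": force on a finger pad.
Only numpy, scipy, OpenCV 4.12 (cv2) and the standard library are available. Lean on these libraries where they do the work, as an engineer would, in place of code of your own. Each camera call takes 0.05 s, during which the arm holds its last target. There are 200 camera calls.

## Working session

There is one attempt and no reset: what is moved stays moved. The work goes in short steps, Python scripts to look and compute and a shell command to move; the robot and the scene stay as the last step left them, time stands still between calls to the robot, and variables do not carry over. Pictures are saved under pics/ and viewed, at most 10 in all, crops included, and the job is handed in when it is done.

```bash
mkdir -p pics; cat > h.py <<'E'
import numpy as np, cv2
from workcell import bot, vision, workorder
from scipy.spatial.transform import Rotation as R
def und(p,px):
    K=p["K"]; d=np.array([p["k1"],0,0,0,0.])
    return cv2.undistortPoints(np.array([[px]],float),K,d)[0,0]
def w2c(p,obs=None):
    if "rvec" in p: 
        Rm=cv2.Rodrigues(np.array(p["rvec"],float))[0]; return Rm,np.array(p["tvec"],float).ravel()
    T=np.array(p["tool_from_camera"]); Rt=R.from_quat(obs["tool_rot"]).as_matrix()
    Rc=Rt@T[:3,:3]; tc=Rt@T[:3,3]+obs["eef_pos"]; return Rc.T,-Rc.T@tc
def at_z(p,px,z,obs=None):
    Rm,t=w2c(p,obs); u=und(p,px); d=Rm.T@np.array([u[0],u[1],1]); o=-Rm.T@t
    return o+d*(z-o[2])/d[2]
def cloud(p,obs=None):
    Rm,t=w2c(p,obs); h,w=p["z_map"].shape
    g=np.stack(np.meshgrid(np.arange(w),np.arange(h)),-1).reshape(-1,1,2).astype(float)
    u=cv2.undistortPoints(g,p["K"],np.array([p["k1"],0,0,0,0.]))[:,0]
    z=p["z_map"].reshape(-1,1); X=np.c_[u*z,z]
    return ((X-t)@Rm).reshape(h,w,3)
E
cat > a.py <<'E'
from h import *
o=bot.get_obs(); print({k:np.round(v,3) for k,v in o.items()})
for n in ("scene","side"):
    p=vision.camera(n); cv2.imwrite(f"pics/{n}0.png",p["image"])
    for q,z in (("wheel",.095),("brake",.096),("press",.095),("gap",.072)):
        for r in vision.place_of(p,q)[:5]: print(n,q,round(r["score"],2),np.round(r["position"]),np.round(at_z(p,r["position"],z),3))
E
python3 a.py
```

```text
{'clock': np.float64(0.0), 'joint_pos': array([-1.346,  0.241,  0.004,  1.335, -0.   ,  1.571]), 'joint_vel': array([-0.001,  0.001,  0.   ,  0.001, -0.002,  0.002]), 'tau': array([-0.0000e+00, -3.7232e+01,  2.5241e+01,  1.7000e-02, -0.0000e+00,
        0.0000e+00]), 'eef_pos': array([ 0.111, -0.487,  0.23 ]), 'tool_rot': array([ 0.994,  0.112, -0.   , -0.001]), 'ft_force': array([0.715, 0.005, 0.065]), 'ft_torque': array([ 0.009, -0.052,  0.003]), 'grasp_force': np.float64(0.0), 'grip_width': np.float64(0.085)}
scene wheel 0.64 [326. 234.] [ 0.583 -0.028  0.095]
scene wheel 0.38 [365. 222.] [0.604 0.078 0.095]
scene brake 0.45 [340. 255.] [ 0.666 -0.052  0.096]
scene brake 0.2 [170. 305.] [ 0.574 -0.437  0.096]
scene press 0.65 [334. 253.] [ 0.651 -0.057  0.095]
scene gap 0.56 [332. 252.] [ 0.625 -0.043  0.072]
scene gap 0.27 [218. 348.] [ 0.718 -0.402  0.072]
side wheel 0.7 [299. 183.] [ 0.567 -0.024  0.095]
side brake 0.59 [274. 165.] [ 0.671 -0.072  0.096]
side press 0.75 [279. 166.] [ 0.654 -0.071  0.095]
side press 0.72 [288. 248.] [0.475 0.223 0.095]
side press 0.3 [283. 182.] [ 0.611 -0.01   0.095]
side gap 0.59 [285. 184.] [ 0.614 -0.031  0.072]
```

View pics/scene0.png

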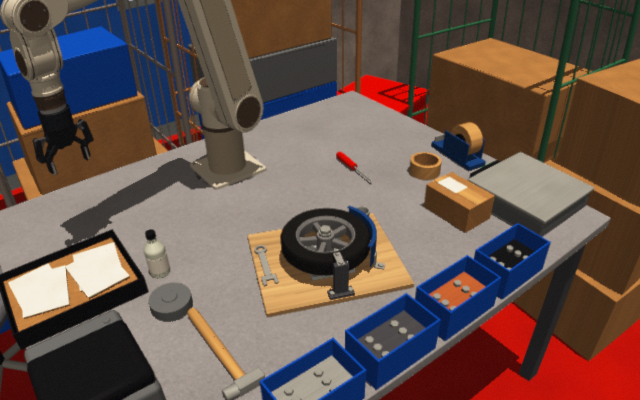

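View pics/side0.png

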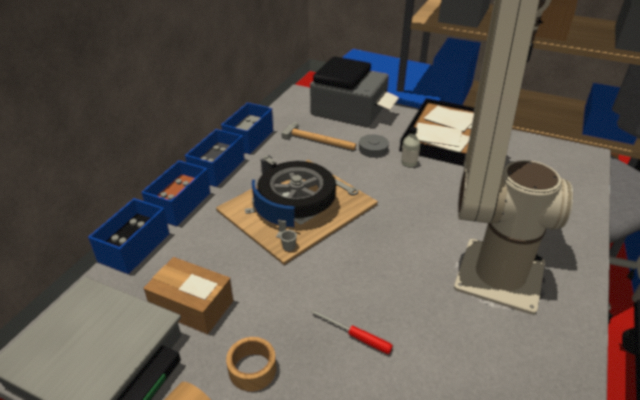

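Scene: the wheel is at about (326,234) in scene. The brake pillar is at its far/right side (340,270), with a blue guard on the +y side, the cup at (288,240) in side and the spanner at (265,265) in scene. Next I move above the wheel and look from the wrist.

```bash
python3 -m creep '[[[43,-30,-4],[0,0,0]],[[43,-30,-4],[0,0,0]],[[43,-30,-4],[0,0,0]],[[43,-30,-4],[0,0,0]],[[43,-30,-4],[0,0,0]],[[43,-30,-4],[0,0,0]],[[43,-30,-4],[0,0,0]],[[43,-30,-4],[0,0,0]],[[43,-30,-4],[0,0,0]],[[43,-30,-4],[0,0,0]],[[43,-30,-4],[0,0,0]],[[0,0,0],[0,0,0]]]' 0
cat > b.py <<'E'
from h import *
import sys
o=bot.get_obs(); print(o["clock"],np.round(o["joint_pos"],3),np.round(o["eef_pos"],4),np.round(o["tool_rot"],3),np.round(o["ft_force"],2))
p=vision.camera("wrist"); cv2.imwrite(f"pics/{sys.argv[1]}.png",p["image"])
for q,z in (("wheel",.095),("brake",.096),("press",.095),("gap",.072)):
    for r in vision.place_of(p,q)[:5]: print(q,round(r["score"],2),np.round(r["position"]),np.round(at_z(p,r["position"],z,o),4))
c=cloud(p,o); np.save("cloud.npy",c); np.save("ok.npy",p["z_map"]>0)
E
python3 b.py w1
```

```text
clock: 2.0
eef_pos: [0.501, -0.0577, 0.275]
tool_rot: [0.993, 0.115, 0.0, -0.0]
ft_force: [0.3, -0.9, 0.1]
grip_width: 0.0002
grasp_force: 0.0
2.0 [-0.115  0.235  0.11   1.446  0.     2.797] [ 0.501  -0.0577  0.275 ] [ 0.993  0.115  0.    -0.   ] [ 0.31 -0.87  0.1 ]
wheel 0.94 [311. 114.] [ 0.5767 -0.0293  0.095 ]
brake 0.94 [365.  30.] [ 0.6723 -0.0658  0.096 ]
press 0.81 [358.  49.] [ 0.6529 -0.0632  0.095 ]
press 0.23 [396. 187.] [ 0.5178 -0.1463  0.095 ]
gap 0.94 [327.  81.] [ 0.6177 -0.0379  0.072 ]
```

View pics/w1.png

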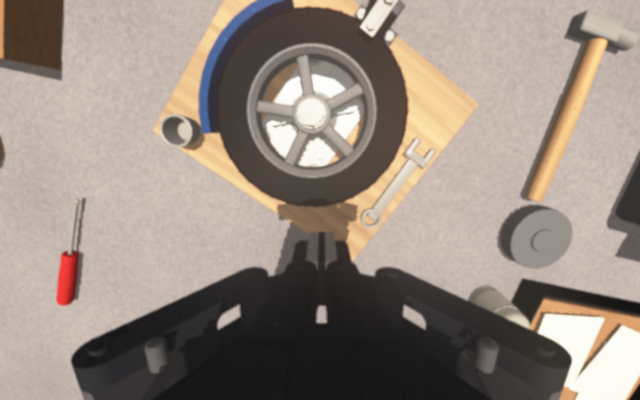

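The wrist view shows the hub at (311,113), five clear spokes, the brake at (375,20), the guard on the left and the spanner at (395,185). I'll check the heights near the brake, the spoke angles and the wheel centre.

```bash
cat > c.py <<'E'
from h import *
c=np.load("cloud.npy")[:215]; ok=np.load("ok.npy")[:215]
P=c[ok]
m=(P[:,2]>.09)&(P[:,2]<.099)&(np.hypot(P[:,0]-.577,P[:,1]+.029)<.125)&(np.hypot(P[:,0]-.577,P[:,1]+.029)>.066)
from scipy.optimize import least_squares
Q=P[m]; rr=np.hypot(Q[:,0]-.577,Q[:,1]+.029); print(len(Q),np.percentile(rr,[1,99]),np.median(Q[:,2]))
# fit annulus: inner/outer edges per angle
a=np.degrees(np.arctan2(Q[:,1]+.029,Q[:,0]-.577)).astype(int)//6
E=[Q[a==k][np.argmin(rr[a==k])] for k in np.unique(a)]; E=np.array(E)
f=least_squares(lambda v:np.hypot(E[:,0]-v[0],E[:,1]-v[1])-v[2],[.577,-.029,.067],loss="soft_l1",f_scale=.001).x; print("inner fit",f)
C=f[:2]
S=P[(P[:,2]>.07)&(P[:,2]<.09)]; d=S[:,:2]-C; r=np.hypot(*d.T); k=(r>.03)&(r<.056)
an=np.degrees(np.arctan2(d[k,1],d[k,0])); ph=np.angle(np.mean(np.exp(5j*np.radians(an))))/5
print("spoke z",np.median(S[k,2]),"phase deg",np.degrees(ph),"conc",abs(np.mean(np.exp(5j*np.radians(an)))))
d=P[:,:2]-C; r=np.hypot(*d.T)
for lo,hi in((.1,.11),(.11,.12),(.12,.14),(.14,.17)):
    k=(r>lo)&(r<hi)&(P[:,2]>.105); 
    if k.any(): print(lo,hi,k.sum(),"maxz",P[k,2].max(),"ang",np.percentile(np.degrees(np.arctan2(d[k,1],d[k,0])),[2,50,98]))
k=(r<.012);print("nut z",P[k,2].max(), "nut centre",P[(r<.03)&(P[:,2]>.1)].mean(0))
E
python3 c.py
```

```text
18388 [0.06828874 0.12192653] 0.09399165024593509
inner fit [ 0.57653796 -0.02921023  0.0674516 ]
spoke z 0.08190729892255379 phase deg 22.73103995510242 conc 0.8800450209690754
0.1 0.11 196 maxz 0.11346123687720312 ang [-27.07693669 -22.50633625 -17.54783954]
0.11 0.12 176 maxz 0.11152863137476758 ang [-26.14211168 -22.10497456 -18.48588644]
0.12 0.14 377 maxz 0.11523225037570327 ang [-29.26728441 -24.649794   -18.67040281]
0.14 0.17 7 maxz 0.10865208375358515 ang [-28.46502579 -27.38079088 -26.07057114]
nut z 0.10969250311964947 nut centre [ 0.57705369 -0.02959093  0.10720184]
```

```bash
python3 -m creep '[[[25,11,0],[0,0,0.134]],[[25,14.5,15],[0,0,0]],[[25,11,40],[0,0,0]],[[0,0,40],[0,0,0]],[[0,0,40],[0,0,0]],[[0,0,25],[0,0,0]],[[0,0,5],[0,0,0]],[[0,0,0],[0,0,0]]]' 0; python3 b.py w2
```

```text
clock: 3.25
eef_pos: [0.578, -0.0871, 0.1111]
tool_rot: [0.999, 0.045, 0.0, 0.0]
ft_force: [-0.2, 0.1, 1.1]
grip_width: -0.0001
grasp_force: 0.0
3.25 [-0.15   0.48   0.033  1.122 -0.     2.902] [ 0.578  -0.0871  0.1111] [0.999 0.045 0.    0.   ] [-0.16  0.1   1.12]
brake 0.89 [299.  68.] [ 0.6729 -0.0674  0.096 ]
brake 0.31 [604. 307.] [ 0.543  -0.2895  0.096 ]
press 0.92 [284. 104.] [ 0.6539 -0.0609  0.095 ]
```

View pics/w2.png

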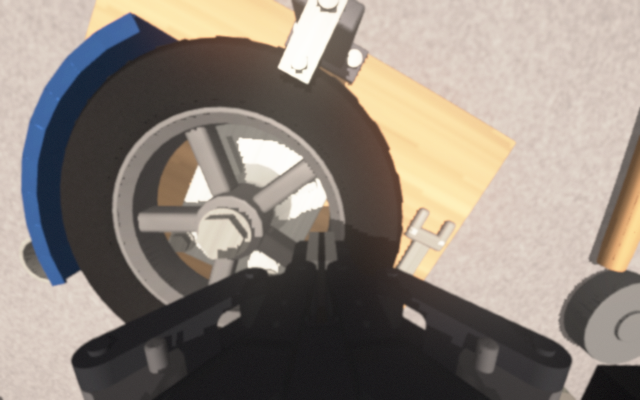

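The hub is at (224,226), the finger tips at (322,262) and the brake at (310,60). The tip is about 14 mm too far out, so I'll correct that and go into the gap.

```bash
python3 -m creep '[[[4,-13.5,0],[0,0,0]],[[0,0,0],[0,0,0]],[[0,0,15],[0,0,0]],[[0,0,10],[0,0,0]],[[0,0,10],[0,0,0]],[[0,0,10],[0,0,0]],[[0,0,0],[0,0,0]]]' 0
```

```text
clock: 4.38
eef_pos: [0.5798, -0.0725, 0.064]
tool_rot: [0.999, 0.045, -0.001, -0.0]
ft_force: [0.8, -0.5, 0.1]
grip_width: 0.0001
grasp_force: 0.0
```

```bash
cat > f.py <<'E'
from h import *
o=bot.get_obs(); C=np.array([.5768,-.0294]); d=o["eef_pos"][:2]-C; Rt=R.from_quat(o["tool_rot"]).as_matrix()
print(round(o["clock"],2),"ang %.1f az %.1f r %.1f z %.4f"%(np.degrees(np.arctan2(d[1],d[0]))%360,np.degrees(np.arctan2(Rt[1,0],Rt[0,0]))%360,1e3*np.hypot(*d),o["eef_pos"][2]),"F tool",np.round(Rt.T@o["ft_force"],1),"Tq %.3f"%np.cross(d,o["ft_force"][:2]),"J6 %.2f"%o["joint_pos"][5])
E
python3 -m creep '[[[2.3,-0.06,0],[0,0,-0.052]],[[2.3,-0.06,0],[0,0,-0.052]],[[2.3,-0.06,0],[0,0,-0.052]],[[2.3,-0.06,0],[0,0,-0.052]],[[2.3,-0.06,0],[0,0,-0.052]],[[2.3,-0.06,0],[0,0,-0.052]]]' 0 >/dev/null; python3 f.py
python3 -m creep '[[[2.3,-0.06,0],[0,0,-0.052]],[[2.3,-0.06,0],[0,0,-0.052]]]' >/dev/null; python3 f.py
python3 -m creep '[[[2.3,-0.06,0],[0,0,-0.052]],[[2.3,-0.06,0],[0,0,-0.052]]]' >/dev/null; python3 f.py
python3 -m creep '[[[2.3,-0.06,0],[0,0,-0.052]],[[2.3,-0.06,0],[0,0,-0.052]]]' >/dev/null; python3 f.py
```

```text
5.12 ang 292.4 az 23.1 r 43.7 z 0.0657 F tool [-2.8  0.  -1.3] Tq -0.124 J6 2.62
5.38 ang 298.4 az 29.1 r 43.8 z 0.0657 F tool [-3.6  0.9 -1.4] Tq -0.155 J6 2.52
5.62 ang 304.5 az 35.1 r 43.8 z 0.0657 F tool [-2.3  0.7 -1. ] Tq -0.099 J6 2.42
5.88 ang 310.5 az 41.0 r 43.8 z 0.0657 F tool [-2.4  0.7 -1.5] Tq -0.106 J6 2.32f.py:3: DeprecationWarning: Arrays of 2-dimensional vectors are deprecated. Use arrays of 3-dimensional vectors instead. (deprecated in NumPy 2.0)
  print(round(o["clock"],2),"ang %.1f az %.1f r %.1f z %.4f"%(np.degrees(np.arctan2(d[1],d[0]))%360,np.degrees(np.arctan2(Rt[1,0],Rt[0,0]))%360,1e3*np.hypot(*d),o["eef_pos"][2]),"F tool",np.round(Rt.T@o["ft_force"],1),"Tq %.3f"%np.cross(d,o["ft_force"][:2]),"J6 %.2f"%o["joint_pos"][5])
f.py:3: DeprecationWarning: Arrays of 2-dimensional vectors are deprecated. Use arrays of 3-dimensional vectors instead. (deprecated in NumPy 2.0)
  print(round(o["clock"],2),"ang %.1f az %.1f r %.1f z %.4f"%(np.degrees(np.arctan2(d[1],d[0]))%360,np.degrees(np.arctan2(Rt[1,0],Rt[0,0]))%360,1e3*np.hypot(*d),o["eef_pos"][2]),"F tool",np.round(
[... 258 characters left out ...]
ck"],2),"ang %.1f az %.1f r %.1f z %.4f"%(np.degrees(np.arctan2(d[1],d[0]))%360,np.degrees(np.arctan2(Rt[1,0],Rt[0,0]))%360,1e3*np.hypot(*d),o["eef_pos"][2]),"F tool",np.round(Rt.T@o["ft_force"],1),"Tq %.3f"%np.cross(d,o["ft_force"][:2]),"J6 %.2f"%o["joint_pos"][5])
f.py:3: DeprecationWarning: Arrays of 2-dimensional vectors are deprecated. Use arrays of 3-dimensional vectors instead. (deprecated in NumPy 2.0)
  print(round(o["clock"],2),"ang %.1f az %.1f r %.1f z %.4f"%(np.degrees(np.arctan2(d[1],d[0]))%360,np.degrees(np.arctan2(Rt[1,0],Rt[0,0]))%360,1e3*np.hypot(*d),o["eef_pos"][2]),"F tool",np.round(Rt.T@o["ft_force"],1),"Tq %.3f"%np.cross(d,o["ft_force"][:2]),"J6 %.2f"%o["joint_pos"][5])
```

```bash
export PYTHONWARNINGS=ignore
python3 -m creep '[[[2.3,-0.06,0],[0,0,-0.052]],[[2.3,-0.06,0],[0,0,-0.052]],[[2.3,-0.06,0],[0,0,-0.052]]]' >/dev/null; python3 f.py
python3 -m creep '[[[2.3,-0.06,0],[0,0,-0.052]],[[2.3,-0.06,0],[0,0,-0.052]],[[2.3,-0.06,0],[0,0,-0.052]]]' >/dev/null; python3 f.py
python3 -m creep '[[[2.3,-0.06,0],[0,0,-0.052]],[[2.3,-0.06,0],[0,0,-0.052]],[[2.3,-0.06,0],[0,0,-0.052]]]' >/dev/null; python3 f.py
python3 -m creep '[[[2.3,-0.06,0],[0,0,-0.052]],[[2.3,-0.06,0],[0,0,-0.052]],[[2.3,-0.06,0],[0,0,-0.052]]]' >/dev/null; python3 f.py
```

```text
6.25 ang 319.4 az 49.9 r 43.9 z 0.0657 F tool [-3.1 -0.9 -0.5] Tq -0.137 J6 2.18
6.62 ang 328.5 az 58.9 r 44.0 z 0.0658 F tool [-3.2  0.1 -1. ] Tq -0.142 J6 2.03
7.0 ang 337.4 az 67.8 r 44.1 z 0.0658 F tool [-2.5 -0.1 -0.3] Tq -0.111 J6 1.88
7.38 ang 346.4 az 76.8 r 44.2 z 0.0658 F tool [-2.5 -0.5 -1.2] Tq -0.111 J6 1.74
```

```bash
export PYTHONWARNINGS=ignore
python3 -m creep '[[[2.3,-0.06,0],[0,0,-0.052]],[[2.3,-0.06,0],[0,0,-0.052]],[[2.3,-0.06,0],[0,0,-0.052]]]' >/dev/null; python3 f.py
python3 -m creep '[[[2.3,-0.06,0],[0,0,-0.052]],[[2.3,-0.06,0],[0,0,-0.052]],[[2.3,-0.06,0],[0,0,-0.052]]]' >/dev/null; python3 f.py
python3 -m creep '[[[2.3,-0.06,0],[0,0,-0.052]],[[2.3,-0.06,0],[0,0,-0.052]],[[2.3,-0.06,0],[0,0,-0.052]]]' >/dev/null; python3 f.py
python3 -m creep '[[[2.3,-0.06,0],[0,0,-0.052]],[[2.3,-0.06,0],[0,0,-0.052]],[[2.3,-0.06,0],[0,0,-0.052]]]' >/dev/null; python3 f.py
```

```text
7.75 ang 355.3 az 85.7 r 44.4 z 0.0658 F tool [-3.2 -1.2  0.8] Tq -0.144 J6 1.59
8.12 ang 4.2 az 94.6 r 44.5 z 0.0659 F tool [-2.5 -0.2  0.4] Tq -0.111 J6 1.45
8.5 ang 13.1 az 103.6 r 44.7 z 0.0658 F tool [-2.7 -0.7 -0.2] Tq -0.123 J6 1.30
8.88 ang 21.9 az 112.5 r 44.9 z 0.0659 F tool [-3.4 -0.4  0.9] Tq -0.151 J6 1.16
```

```bash
export PYTHONWARNINGS=ignore
python3 -m creep '[[[2.3,-0.16,0],[0,0,-0.052]],[[2.3,-0.16,0],[0,0,-0.052]],[[2.3,-0.16,0],[0,0,-0.052]]]' >/dev/null; python3 f.py
python3 -m creep '[[[2.3,-0.16,0],[0,0,-0.052]],[[2.3,-0.16,0],[0,0,-0.052]],[[2.3,-0.16,0],[0,0,-0.052]]]' >/dev/null; python3 f.py
python3 -m creep '[[[2.3,-0.1,0],[0,0,-0.052]],[[2.3,-0.1,0],[0,0,-0.052]],[[2.3,-0.1,0],[0,0,-0.052]]]' >/dev/null; python3 f.py
python3 -m creep '[[[2.3,-0.1,0],[0,0,-0.052]],[[2.3,-0.1,0],[0,0,-0.052]],[[2.3,-0.1,0],[0,0,-0.052]]]' >/dev/null; python3 f.py
```

```text
9.25 ang 30.8 az 121.5 r 45.0 z 0.0659 F tool [-2.9  0.8  0.9] Tq -0.132 J6 1.01
9.62 ang 39.7 az 130.4 r 45.1 z 0.0660 F tool [-2.3  1.3  1.6] Tq -0.105 J6 0.87
10.0 ang 48.7 az 139.4 r 45.3 z 0.0660 F tool [-2.8  1.8  1.4] Tq -0.124 J6 0.72
10.38 ang 56.8 az 148.3 r 45.6 z 0.0660 F tool [-4.8  2.9  3.8] Tq -0.214 J6 0.57
```

Torque rises. I'll go on in smaller steps.

```bash
export PYTHONWARNINGS=ignore
python3 -m creep '[[[1.5,-0.1,0],[0,0,-0.035]],[[1.5,-0.1,0],[0,0,-0.035]]]' >/dev/null; python3 f.py
python3 -m creep '[[[1.5,-0.1,0],[0,0,-0.035]],[[1.5,-0.1,0],[0,0,-0.035]]]' >/dev/null; python3 f.py
```

```text
10.62 ang 59.3 az 152.3 r 45.9 z 0.0661 F tool [-7.6  4.8  5.8] Tq -0.337 J6 0.50
10.88 ang 62.1 az 156.3 r 46.2 z 0.0662 F tool [-9.8  3.9  6.8] Tq -0.441 J6 0.43
```

```bash
export PYTHONWARNINGS=ignore
python3 -m creep '[[[1.5,-0.15,0],[0,0,-0.035]],[[1.5,-0.15,0],[0,0,-0.035]]]' >/dev/null; python3 f.py
python3 -m creep '[[[1.5,-0.15,0],[0,0,-0.035]],[[1.5,-0.15,0],[0,0,-0.035]]]' >/dev/null; python3 f.py
```

```text
11.12 ang 66.0 az 160.3 r 46.3 z 0.0662 F tool [-8.7  5.7  7.7] Tq -0.382 J6 0.36
11.38 ang 69.9 az 164.4 r 46.3 z 0.0662 F tool [-8.   5.7  7. ] Tq -0.352 J6 0.30
```

Plateau, so the full-height part is under the block. I'll go about 6° further to its middle, back the finger off and let the wheel stand.

```bash
export PYTHONWARNINGS=ignore
python3 -m creep '[[[1.5,-0.15,0],[0,0,-0.035]],[[1.5,-0.15,0],[0,0,-0.035]]]' >/dev/null; python3 f.py
python3 -m creep '[[[1.5,-0.15,0],[0,0,-0.035]],[[0,0,0],[0,0,0]]]' >/dev/null; python3 f.py
python3 -m creep '[[[-2,0,0],[0,0,0]],[[-2,0,0],[0,0,0]],[[-1,0,0],[0,0,0]],[[0,0,0],[0,0,0]]]' >/dev/null; python3 f.py
python3 -m creep '[[[0,0,0],[0,0,0]],[[0,0,0],[0,0,0]],[[0,0,0],[0,0,0]],[[0,0,0],[0,0,0]],[[0,0,0],[0,0,0]],[[0,0,0],[0,0,0]]]' >/dev/null; python3 f.py
```

```text
11.62 ang 73.9 az 168.4 r 46.3 z 0.0662 F tool [-7.3  6.4  7.6] Tq -0.319 J6 0.23
11.88 ang 76.5 az 170.4 r 46.1 z 0.0662 F tool [-6.9  6.   5.4] Tq -0.301 J6 0.19
12.38 ang 74.3 az 170.3 r 43.3 z 0.0654 F tool [-1.7  0.2 -0.8] Tq -0.070 J6 0.19
13.12 ang 74.5 az 170.3 r 43.5 z 0.0653 F tool [-0.1 -0.2 -1.4] Tq -0.005 J6 0.19
```

```bash
export PYTHONWARNINGS=ignore
python3 -m creep '[[[0,0,-20],[0,0,0]],[[0,0,-35],[0,0,0]],[[0,0,-30],[0,0,0]],[[0,0,0],[0,0,0.103]],[[0,0,0],[0,0,0.103]],[[-28,-14.4,0],[0,0,0]],[[-28,-14.4,0],[0,0,0]],[[-28.5,-14.4,0],[0,0,0]],[[0,0,0],[0,0,0]],[[0,0,0],[0,0,0]]]' 0 >/dev/null; python3 f.py; python3 b.py w3
```

```text
14.38 ang 338.6 az 158.5 r 79.0 z 0.1497 F tool [ 0.5 -0.   0.8] Tq -0.002 J6 0.29
14.375 [-0.09   0.59   0.321  1.304  0.     0.286] [ 0.6504 -0.0582  0.1497] [ 0.187  0.982  0.    -0.001] [-0.48  0.16 -0.84]
press 0.65 [322. 219.] [ 0.6532 -0.0594  0.095 ]
```

View pics/w3.png

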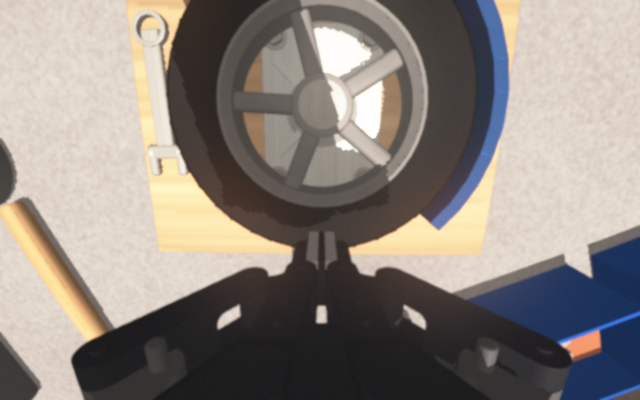

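The view shows the hub at (323,103), with the fingers at column 321 radially in line towards the brake and the spanner undisturbed. I'll descend.

```bash
export PYTHONWARNINGS=ignore
python3 -m creep '[[[0,0,25],[0,0,0]],[[0,0,15],[0,0,0]],[[0,0,7],[0,0,0]],[[0,0,0],[0,0,0]]]' 0 >/dev/null; python3 f.py
python3 -m creep '[[[0,0,1],[0,0,0]],[[0,0,1],[0,0,0]],[[0,0,0],[0,0,0]]]' >/dev/null; python3 f.py
python3 -m creep '[[[0,0,1],[0,0,0]],[[0,0,1],[0,0,0]],[[0,0,0],[0,0,0]]]' >/dev/null; python3 f.py
```

```text
15.12 ang 338.6 az 158.5 r 79.6 z 0.1028 F tool [-0.5  0.4  0.2] Tq 0.028 J6 0.29
15.5 ang 338.6 az 158.5 r 80.2 z 0.1016 F tool [-0.2 -0.2 -0.2] Tq -0.017 J6 0.29
15.88 ang 338.5 az 158.5 r 79.9 z 0.0991 F tool [-0.2 -0.5 -0.6] Tq -0.040 J6 0.29
```

```bash
export PYTHONWARNINGS=ignore
python3 -m creep '[[[0,0,1],[0,0,0]],[[0,0,0],[0,0,0]]]' >/dev/null; python3 f.py
python3 -m creep '[[[0,0,1],[0,0,0]],[[0,0,0],[0,0,0]]]' >/dev/null; python3 f.py
python3 -m creep '[[[0,0,1],[0,0,0]],[[0,0,0],[0,0,0]]]' >/dev/null; python3 f.py
python3 -m creep '[[[0,0,1],[0,0,0]],[[0,0,0],[0,0,0]]]' >/dev/null; python3 f.py
```

```text
16.12 ang 338.6 az 158.5 r 80.0 z 0.0985 F tool [ 0.2  0.2 -0.7] Tq 0.015 J6 0.29
16.38 ang 338.6 az 158.5 r 80.1 z 0.0980 F tool [ 1.7 -0.7 -4.4] Tq -0.055 J6 0.29
16.62 ang 338.6 az 158.5 r 80.0 z 0.0971 F tool [ 2.1 -0.6 -5.1] Tq -0.048 J6 0.29
16.88 ang 338.6 az 158.5 r 80.0 z 0.0963 F tool [ 2.8 -0.7 -7. ] Tq -0.056 J6 0.29
```

```bash
export PYTHONWARNINGS=ignore
python3 -m creep '[[[0,0,1],[0,0,0]],[[0,0,0],[0,0,0]]]' >/dev/null; python3 f.py
python3 -m creep '[[[0,0,1],[0,0,0]],[[0,0,0],[0,0,0]]]' >/dev/null; python3 f.py
python3 -m creep '[[[0,0,1],[0,0,0]],[[0,0,0],[0,0,0]]]' >/dev/null; python3 f.py
```

```text
17.12 ang 338.6 az 158.5 r 80.1 z 0.0956 F tool [ 2.7 -1.  -6.5] Tq -0.079 J6 0.29
17.38 ang 338.7 az 158.5 r 80.1 z 0.0951 F tool [  3.   -1.9 -10. ] Tq -0.151 J6 0.29
17.62 ang 338.7 az 158.5 r 80.1 z 0.0951 F tool [  6.   -1.9 -14. ] Tq -0.150 J6 0.29
```

Bottomed after 3 mm of travel (14 N). I'll hold, then lift clear.

```bash
export PYTHONWARNINGS=ignore
python3 -m creep '[[[0,0,0.5],[0,0,0]],[[0,0,0],[0,0,0]],[[0,0,0],[0,0,0]],[[0,0,0],[0,0,0]]]' >/dev/null; python3 f.py
python3 -m creep '[[[0,0,-3],[0,0,0]],[[0,0,-5],[0,0,0]],[[0,0,-10],[0,0,0]],[[0,0,-30],[0,0,0]],[[0,0,-40],[0,0,0]],[[0,0,-40],[0,0,0]],[[0,0,0],[0,0,0]],[[0,0,0],[0,0,0]]]' >/dev/null; python3 f.py
```

```text
18.12 ang 338.8 az 158.5 r 80.1 z 0.0951 F tool [  5.7  -1.6 -15.2] Tq -0.127 J6 0.29
19.12 ang 338.5 az 158.5 r 79.8 z 0.2194 F tool [0.3 0.8 1.2] Tq 0.066 J6 0.29
```

```bash
python3 -c "
from workcell import workorder
print(workorder.job_done())"
```

```text
the job is handed in; nothing more can be done
None
```

I turned the wheel until the drag rose, left it standing with the high place under the brake block, and pressed the tyre about 3 mm down beside the block until it bottomed. My peak push was about 16 N. I lifted clear and handed the job in, but the hand-in returned no verdict.

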